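# Add the second slotted mass to the load hanger

## Task

Make up the test load on the inspection bench: pick up the larger loose slotted mass, turn it so that its slot faces away from the slot of the mass already on the hanger, and slide it sideways onto the hanger's stem under the cap until the stem is home in the slot. Then feel it gently down over the key so that it sits flush on the earlier mass, and let go. Never push or press hard on the stand or its hanger (under 20 N), and leave the other things on the bench where they are.

Things in the scene. Friction and masses are not known exactly. Their poses are not given: they have to be found in the camera images.
- mass: The larger loose slotted mass, to be put on: plain steel disc, 64 mm across, 20 mm thick, 0.3 to 0.5 kg, lying flat on the bench. Origin at the centre of its underside, z up. Its slot runs along its own +x from just behind the centre out through the rim, 11 mm wide; the last 3 mm flare out to 15 mm at the mouth. Slot and cross notch go through the whole thickness.
- slot_end (a point): Flat end wall of the larger mass's slot, on the underside, 4 mm behind the disc's centre (its x = -4 mm; axes as the mass's): when this wall touches the 8 mm stem, disc and stem are coaxial and the stem is home.
- notch (a point): Middle of the larger mass's cross notch, on the underside, 17.5 mm from the disc's centre along its +x (axes as the mass's). The notch crosses the slot: 21 mm wide along y (-10.5 to 10.5) and 11 mm along x (12 to 23 mm from the centre). It takes the key of the earlier mass with 1.5 mm of room all round.
- small_mass: A smaller loose slotted mass, 42 mm across and 14 mm thick, with a plain slot; not wanted, leave it. Origin at the centre of its underside.
- stand: Fixed white load stand: base plate 190 mm along its x, 120 mm along its y, 14 mm thick, with a round pedestal 74 mm across, 58 mm high. Origin on the bench under the pedestal's axis, z up. A hanger stands in the pedestal's cradle: brass foot, the earlier mass (a steel disc like the larger loose one, top at 86 mm above the bench), its key, a steel stem and a cap; nothing else is higher.
- seat (a point): Nominal seat: on the pedestal's axis, level with the earlier mass's top face (86 mm above the bench), axes as the stand's. The hanger was clamped anywhere in the play of its cradle: the true stem is up to 5 mm off this point along x and along y, and the hanger is twisted up to 0.28 rad either way about the vertical. Neither is measured and neither gives way: feel (or look) for them.
- cap (a point): Nominal middle of the underside of the brass cap, 38 mm above the seat (124 mm above the bench; the true cap shares the stem's offset). Cap 16 mm across, 8 mm high, on the upright stem of 8 mm diameter. It is wider than the slot, so a mass goes on only from the side, between cap and key: the slid mass's underside must be 6 to 18 mm above the seat.
- earlier (a joint): How the earlier mass is turned, rad, counter-clockwise from above: at 0 its slot opens to the stand's -x and its key lies on the stand's +x side of the stem (plus the unknown twist). It is tight. Key: steel block on its top face, 6 mm high, 18 mm wide, 8 mm radially, middle 17.5 mm from the stem's axis, opposite its slot; a mass goes fully down only with the key in its notch.
- mouse: Black computer mouse 105 x 60 x 33 mm, bystander. Origin at the centre of its underside.
- driver: Screwdriver 160 mm long, lying on the bench, bystander.
- slide_box: Closed grey box 90 x 60 x 35 mm, bystander. Origin at the centre of its underside.
There are look-alikes about, which are no part of the job. What is shaped like the mass but blue or brown is not meant. What is shaped like the stand but pink is not meant.

How it is judged (in metres and radians):
On the way, in this order (a step that is already met when the one before it is completed fails the run):
1. the larger mass is lifted clear of the bench (height (world z) of mass above 0.05 m), for 0.1 s.
2. the stem is in the mass's slot, nearly home (horizontal distance between mass and seat below 0.013 m and z of mass in the frame of seat below 0.02 m), for 0.05 s.
At the end, for the whole second after the job is handed in: The larger mass rests flush on the earlier one: its underside within 2.5 mm of the nominal seat height, its centre within 11 mm of the pedestal's axis (room for the hanger's play; the key lets it down only when it is home on the stem with its slot opposite), tilted less than 0.05 rad, at rest (z of mass in the frame of seat between -0.0025 and 0.0025 m and horizontal distance between mass and seat below 0.011 m and angle between mass's own z axis and vertical below 0.05 rad and linear speed of mass below 0.01 m/s); the robot touches nothing.
It fails at once if the stand, its hanger or the earlier mass is pushed or pressed with more than 20 N (contact force between anything else and stand above 20 N).
It fails at once if the small slotted mass is moved more than 15 mm (distance of small_mass from where it was at the start of the episode above 0.015 m).
It fails at once if the computer mouse is moved more than 15 mm (distance of mouse from where it was at the start of the episode above 0.015 m).
It fails at once if the screwdriver is moved more than 15 mm (distance of driver from where it was at the start of the episode above 0.015 m).
It fails at once if the grey slide box is moved more than 15 mm (distance of slide_box from where it was at the start of the episode above 0.015 m).
It also fails if it takes over 72 s, if anything falls off the work surface, if the arm or the gripper's body presses on something with over 40 N, if the wrist force passes 120 N, or if a joint passes its speed limit or range.

## Robot

A 7-joint arm with a two-finger parallel gripper is mounted at the origin on the work surface. World frame = base frame: x ahead of the robot, y to its left, z up, the work surface at z = 0. Lengths are in mm, angles in rad, forces in N, time in s.
With the tool pointing down it reaches from about 425 to 950 mm from the base axis. Payload 4.7 kg.
Tool frame: the origin (TCP) lies on the centre line of the jaws, within the pads' length; the fingertips stand 8 mm ahead of it and the grasp point (between the pads) lies 11 mm behind it; y points along the fingers, x is the direction in which the jaws open and shut, and the axes are right-handed (so a half turn about y gives the same grasp; the last joint's range is limited). The gripper opens to 85 mm and grips with 20 to 120 N. Pads are 22 mm wide; open, the fingers measure 114 mm over their backs; the gripper's body (76 mm by 85 mm) begins 54 mm behind the grasp point. The pads swing forward as they close: fully open they stand 13 mm farther back than shut.
Start: joints at [1.269, 0.469, -0.049, 1.532, 0.024, 1.141, -0.082], TCP at [181.911, -650.043, 239.335] pointing down, gripper open.
Joint ranges: [-2.59, 2.59], [-0.33, 1.99], [-1.39, 1.29], [0.1, 2.45], [-1.04, 4.18], [0.21, 1.99], [-2.66, 2.66]. Speed limits (rad/s): [2.57, 2.57, 3.14, 3.14, 3.14, 3.14, 3.14].

## Interface

Orientations are given as a unit quaternion [x, y, z, w].
In Python, from rig import * gives the robot as it stands. The module is installed in compiled form; this text tells all that it offers.
- The arm moves only by the tool carry_out, never from a script. Its argument "commands" is one flat list of numbers, 4 for each row, row after row: the shift along the tool's x, y, z scaled (see below), then the turn about the tool's y scaled (see below). A call has 1 to 20 rows; each row shifts and turns the pose as measured when the row begins, along the tool's axes as they then stand; what a row does not reach is not made up. The controller multiplies each number of a shift by 0.3 m and each number of a turn by 60 degrees. A row lasts 1/10 s, in which the tool goes at most 50 mm and 8.59 degrees, less where a joint would pass 70% of its speed; a pose out of reach is approached as far as the arm can. A call with a number of a shift or a turn outside -1 to 1 is refused whole. A call with a gripper value outside its range is refused whole. "fingers" is the closure, from -1 (fully open) to 1 (shut), so that 0 is half open, set as the call begins (left out, the last holds). The fingers move at their own pace and stop on an object; "squeeze" is the grip in N (left out, the last holds). Time passes only in rows, so rows that do not move let the fingers close. It gives the time, the measured TCP pose, the force and the opening at its end, in the units of the state.
- get_state(): the state, without advancing time (a new reading comes with each control period).
- snapshot(name): name is "scene" or "side" or "wrist"; returns the picture (480x640x3 uint8, red, green, blue); there is no depth.
- get_calibration(name): a dict with "intrinsics" (3x3 intrinsics, pixels), "position" and "rotation" of the camera in the world. Camera axes: x right, y up, looking along -z (the intrinsics and any distortion apply to the point x, -y, -z); pixel columns grow to the right and rows downward; lengths in mm; the calibration is good to about 2 mm. A picture is of the moment at which its call begins: read the wrist's pose just before it. get_calibration takes no time and is no camera call; for the wrist camera it gives the pose at the moment of the call.
- close_job(): hands the job in, once; it reports no verdict.
The state is a dict: "time_s": time; "joint_pos": joint angles; "qvel": joint speeds; "effort": joint torques, N m; "position": TCP position; "eef_rot": TCP orientation; "force": force on the tool from outside, world axes, zero at the start; "wrist_torque": the same for the moment, N m; "opening": finger opening in mm.
Only numpy, scipy, OpenCV 4.12 (cv2) and the standard library are available. Lean on these libraries where they do the work, as an engineer would, in place of code of your own. Each camera call takes 0.05 s, during which the arm holds its last target. There are 200 camera calls.

## Working session

There is one attempt and no reset: what is moved stays moved. The work goes in short steps, Python scripts to look and compute and a tool call to move; the robot and the scene stay as the last step left them, time stands still between calls to the robot, and variables do not carry over. Pictures are saved under pics/ and viewed, about 8 in all and at most 12, crops included, and the job is handed in when it is done.

Besides the shell and the picture viewer there is one more tool, called as a command line: name --argument value ..., lists and objects as JSON in quotes. carry_out: Moves the arm, as the interface text tells. Its arguments: {"type":"object","properties":{"commands":{"type":"array"},"fingers":{"type":"number"},"squeeze":{"type":"number"}},"required":["commands"]}

```bash
mkdir -p pics; cat > h.py <<'E'
from rig import *
import numpy as np, cv2
from scipy.spatial.transform import Rotation as R
def save(name,fn,crop=None,s=1):
    im=snapshot(name)
    cv2.imwrite('pics/full_'+fn,im[:,:,::-1])
    if crop: im=im[crop[1]:crop[3],crop[0]:crop[2]]
    im=cv2.resize(im,None,fx=s,fy=s,interpolation=cv2.INTER_CUBIC)
    cv2.imwrite('pics/'+fn,im[:,:,::-1])
def ray(c,u,v):
    K=np.array(c['intrinsics']);d=np.linalg.inv(K)@[u,v,1]
    d=np.array([d[0],-d[1],-d[2]]);Rm=np.array(c['rotation'])
    if Rm.shape!=(3,3): Rm=R.from_quat(Rm).as_matrix()
    return np.array(c['position']),Rm@d
def atz(c,u,v,z):
    p,d=ray(c,u,v);return p+d*(z-p[2])/d[2]
def proj(c,P):
    Rm=np.array(c['rotation'])
    if Rm.shape!=(3,3): Rm=R.from_quat(Rm).as_matrix()
    q=Rm.T@(np.array(P,float)-c['position']);q=np.array(c['intrinsics'])@[q[0],-q[1],-q[2]];return q[:2]/q[2]
E
python3 - <<'E'
from h import *
s=get_state();print(s)
for n in('scene','side','wrist'):
    c=get_calibration(n);print(n,c)
a=snapshot('scene');b=snapshot('side')
cv2.imwrite('pics/scene0.png',a[:,:,::-1]);cv2.imwrite('pics/side0.png',b[:,:,::-1])
E
```

```text
{'time_s': 0.0, 'joint_pos': array([ 1.26909852,  0.46943616, -0.04856971,  1.53370942,  0.02408843,
        1.14097727, -0.08231215]), 'qvel': array([ 0.00053558,  0.00023771,  0.0005133 , -0.00076071,  0.00016325,
       -0.00129921,  0.00060902]), 'effort': array([-8.49130229e-04, -5.10310936e+01, -4.68611741e-02, -2.37708592e+01,
        1.07047748e-02,  7.56835914e-03, -1.55870248e-05]), 'position': array([ 181.70868903, -649.48987957,  238.25831488]), 'eef_rot': array([-0.56294734,  0.42793272, -0.42680684,  0.56373735]), 'force': array([ 0.73401537,  0.04927867, -0.16438863]), 'wrist_torque': array([-0.06256567, -0.07760024,  0.02129622]), 'opening': 85.52814753360227}
scene {'intrinsics': array([[504.51117097,   0.        , 325.86311958],
       [  0.        , 504.51117097, 239.05402476],
       [  0.        ,   0.        ,   1.        ]]), 'position': array([1189.94852869,  -89.37247992,  939.43012164]), 'rotation': array([0.24975711, 0.22107146, 0.61941684, 0.71068388])}
side {'intrinsics': array([[444.83132365,   0.        , 314.51774667],
       [  0.        , 444.83132365, 234.77752697],
       [  0.        ,   0.        ,   1.        ]]), 'position': array([289.53796338, 992.51388203, 704.50688138]), 'rotation': array([-0.05622861,  0.48428684,  0.86848075, -0.08969831])}
wrist {'intrinsics': array([[408.50282256,   0.        , 319.49632603],
       [  0.        , 408.50282256, 245.88376806],
       [  0.        ,   0.        ,   1.        ]]), 'position': array([ 258.66295321, -628.04024734,  371.60454495]), 'rotation': array([-0.12435934,  0.09577515, -0.59673808,  0.78693427])}
```

View pics/scene0.png

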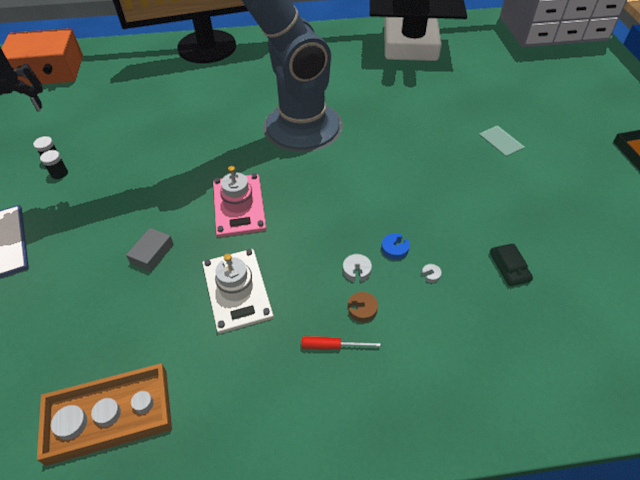

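View pics/side0.png

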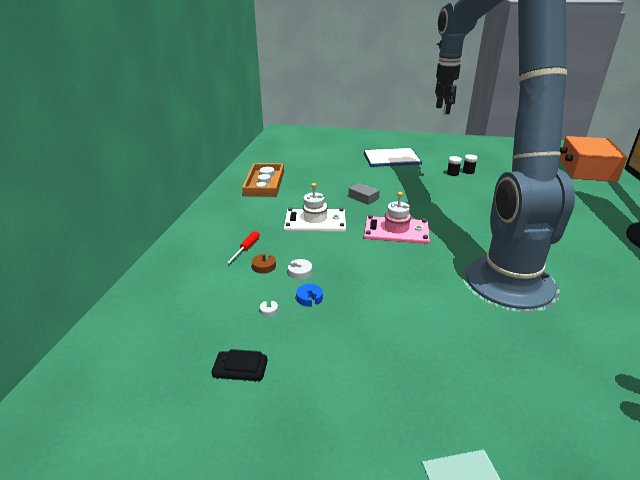

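The steel mass is at scene (357,267), the white stand at (237,288) with its cap at (228,258). Next I compute where these are.

```bash
python3 - <<'E'
from h import *
np.set_printoptions(precision=1,suppress=True)
c=get_calibration('scene');d=get_calibration('side')
print('mass',atz(c,357,267,20),atz(d,300,265,20), 'mouth',atz(c,357,280,20))
print('stand corners',[atz(c,*p,14) for p in((207,262),(255,255),(268,313),(221,324))])
print('cap',atz(c,228,257,132),atz(d,314,184,132))
for n,p in dict(driver=(340,344),blue=(396,243),brown=(362,303),small=(431,272),pink=(232,168)).items(): print(n,atz(c,*p,10))
s=get_state();Rm=R.from_quat(s['eef_rot']).as_matrix();np.set_printoptions(precision=3,suppress=True);print(Rm)
w=get_calibration('wrist');Rw=R.from_quat(w['rotation']).as_matrix();print(Rm.T@Rw, Rm.T@(np.array(w['position'])-s['position']))
E
```

```text
mass [542.   64.8  20. ] [536.   64.4  20. ] mouth [576.7  58.7  20. ]
stand corners [array([ 476.7, -270.1,   14. ]), array([ 471.8, -160.8,   14. ]), array([ 629.6, -140.8,   14. ]), array([ 642.5, -239.3,   14. ])]
cap [ 560.9 -205.5  132. ] [ 553.7 -199.1  132. ]
driver [719.6  -0.9  10. ]
blue [479.2 169.4  10. ]
brown [630.3  60.7  10. ]
small [571.6 228.8  10. ]
pink [ 167.1 -208.3   10. ]
[[ 0.269 -0.001  0.963]
 [-0.963  0.002  0.269]
 [-0.002 -1.    -0.   ]]
[[ 1.    -0.     0.   ]
 [ 0.     0.31  -0.951]
 [ 0.     0.951  0.31 ]] [  -0.181 -133.363   79.874]
```

carry_out --commands '[-0.09,-0.02,0.13,0,-0.09,-0.02,0.13,0,-0.09,-0.02,0.13,0,-0.09,-0.02,0.13,0,-0.09,-0.02,0.13,0,-0.09,-0.02,0.13,0,-0.09,-0.02,0.13,0,-0.09,-0.02,0.13,0,-0.09,-0.02,0.13,0,-0.09,-0.02,0.13,0,-0.09,-0.02,0.13,0,-0.09,-0.02,0.13,0,0,0,0,0.08,0,0,0,0.08,0,0,0,0]'

```text
time_s: 1.6
position: [556.9, -192.0, 304.7]
eef_rot: [-0.523, 0.48, -0.47, 0.524]
force: [0.6, 0.4, -0.6]
opening: 85.3
```

```bash
python3 - <<'E'
from h import *
np.set_printoptions(precision=3,suppress=True)
c=get_calibration('wrist');save('wrist','w1.png',(160,80,480,320),2.5)
import pickle;pickle.dump(c,open('w1.pkl','wb'))
print(R.from_quat(get_state()['eef_rot']).as_matrix(),c, proj(c,[557,-202,86]),proj(c,[557,-202,132]))
E
```

```text
[[ 0.099 -0.01   0.995]
 [-0.995  0.011  0.099]
 [-0.012 -1.    -0.009]] {'intrinsics': array([[408.503,   0.   , 319.496],
       [  0.   , 408.503, 245.884],
       [  0.   ,   0.   ,   1.   ]]), 'position': array([ 637.615, -185.372,  437.388]), 'rotation': array([-0.115,  0.113, -0.662,  0.732])} [334.225 206.898] [335.531 220.479]
```

View pics/w1.png

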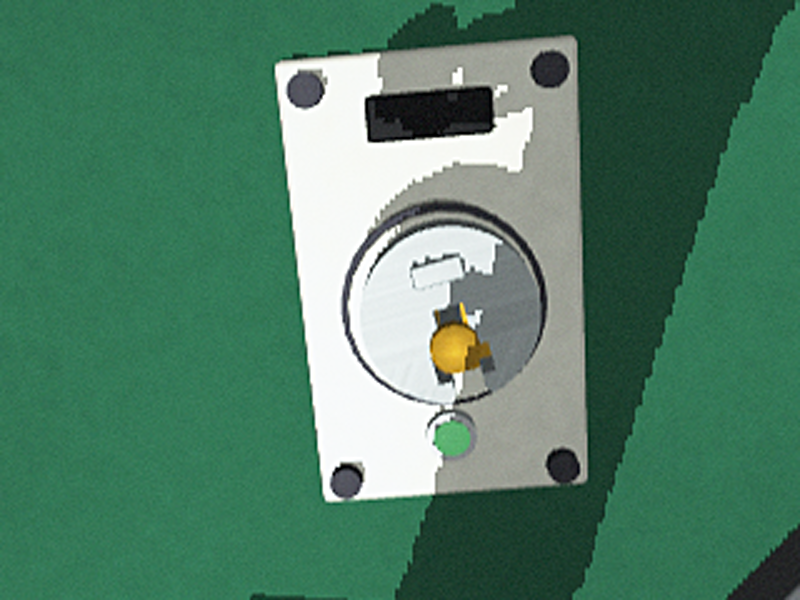

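The key is at crop (437,271), toward +x. The cap is at (455,347), and the earlier mass's disc spans x 361–546, y 222–402.

```bash
python3 - <<'E'
from h import *
import pickle
np.set_printoptions(precision=1,suppress=True)
c=pickle.load(open('w1.pkl','rb'))
f=lambda x,y,z:atz(c,160+x/2.5,80+y/2.5,z)
print('key',f(437,271,92),'keyL/R',f(411,277,92),f(464,264,92))
print('cap',f(455,347,130),'disc l r t b',f(361,312,86),f(546,305,86),f(450,222,86),f(453,403,86))
C=[f(278,64,14),f(577,38,14),f(586,482,14),f(327,500,14)]
print('corners',C,'centre',sum(C)/4, 'green',f(452,437,14))
m=(C[0]+C[1]-C[2]-C[3]);print(np.degrees(np.arctan2(m[1],m[0])))
k=f(437,271,92)-f(455,347,130);print('stem->key deg',np.degrees(np.arctan2(k[1],k[0])),np.hypot(*k[:2]))
kk=f(411,277,92)-f(464,264,92);print('key dir deg',np.degrees(np.arctan2(kk[1],kk[0]))-90,np.hypot(*kk[:2]))
E
```

```text
key [ 574.4 -200.4   92. ] keyL/R [ 571.5 -191.8   92. ] [ 577.7 -209.3   92. ]
cap [ 558.3 -207.   130. ] disc l r t b [ 556.2 -175.7   86. ] [ 565.2 -239.9   86. ] [ 590.5 -203.3   86. ] [ 526.2 -211.7   86. ]
corners [array([ 635.3, -132.7,   14. ]), array([ 656.2, -247.9,   14. ]), array([ 472.6, -280.4,   14. ]), array([ 451.9, -166. ,   14. ])] centre [ 554.  -206.8   14. ] green [ 487.6 -218.5   14. ]
10.152143721862712
stem->key deg 22.007728212676362 17.37431706280285
key dir deg 19.6702602848639 18.538832430561794
```

carry_out --commands '[-0.145,0.05,0,0.05,-0.145,0.05,-0.01,0.05,-0.145,0.05,-0.02,0.05,-0.145,0.05,-0.03,0.05,-0.145,0.05,-0.03,0.05,-0.145,0.05,-0.03,0.02,0,0,0,0]'

```text
time_s: 2.35
position: [527.8, 70.8, 212.8]
eef_rot: [-0.449, 0.551, -0.543, 0.446]
force: [-0.7, -1.4, 0.8]
opening: 85.2
```

```bash
python3 - <<'E'
from h import *
np.set_printoptions(precision=3,suppress=True)
c=get_calibration('wrist');save('wrist','w2.png',(160,80,480,320),2.5)
import pickle;pickle.dump(c,open('w2.pkl','wb'))
s=get_state();print(R.from_quat(s['eef_rot']).as_matrix(),s['position'], proj(c,[540,65,20]))
E
```

```text
[[-0.202 -0.009  0.979]
 [-0.979  0.004 -0.202]
 [-0.002 -1.    -0.01 ]] [528.69   67.196 213.371] [325.143 196.634]
```

View pics/w2.png

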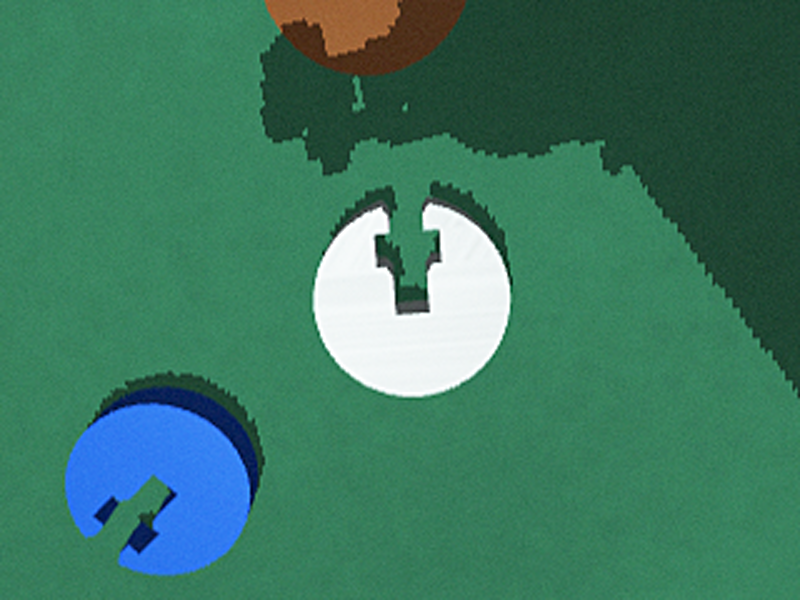

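The steel mass is centred at crop (412,298). Its slot points up, with the slot end at (412,313) and the notch mid-line at about (407,240). The blue and brown look-alikes are well clear of the sides to be gripped.

```bash
python3 - <<'E'
from h import *
import pickle
np.set_printoptions(precision=1,suppress=True)
c=pickle.load(open('w2.pkl','rb'))
im=cv2.imread('pics/full_w2.png').astype(int)
m=((im.min(2)>190)).astype(np.uint8)
n,l,st,ce=cv2.connectedComponentsWithStats(m);i=max(range(1,n),key=lambda k:st[k][4] if abs(ce[k][0]-325)<15 and abs(ce[k][1]-200)<20 else 0)
pts=cv2.findContours((l==i).astype(np.uint8),0,1)[0][0][:,0]
W=np.array([atz(c,u,v,20)[:2] for u,v in pts])
h=cv2.convexHull(W.astype(np.float32));(x,y),r=cv2.minEnclosingCircle(h);print('centre',x,y,r,st[i])
f=lambda x,y,z=20:atz(c,160+x/2.5,80+y/2.5,z)
a=f(412.5,313);b=f(407.3,205);n_=f(407.5,240)
for p,q in((a,b),(a,n_)): d=q-p;print(p,q,np.degrees(np.arctan2(d[1],d[0])),np.hypot(*d[:2]))
s=get_state();Rm=R.from_quat(s['eef_rot']).as_matrix();print('phi',np.degrees(np.arctan2(Rm[1,0],Rm[0,0])))
d=np.array([x,y,20])-s['position'];print(d,Rm.T@d/300)
E
```

```text
centre 537.0253295898438 66.10845947265625 32.04304122924805 [ 286  161   78   78 3971]
[533.1  66.5  20. ] [567.4  61.4  20. ] -8.50028996985464 34.717932866085164
[533.1  66.5  20. ] [556.6  63.4  20. ] -7.36317925576612 23.75252834739064
phi -101.67071096070032
[   8.3   -1.1 -193.4] [-0.   0.6  0. ]
```

carry_out --commands '[0,0.1,0.017,-0.03,0,0.1,0.017,-0.03,0,0.1,0,0,0,0.1,0,0,0,0.1,0,0,0,0,0,0]' --squeeze 40

```text
time_s: 3.0
position: [542.7, 53.4, 61.3]
eef_rot: [0.463, -0.535, 0.535, -0.462]
force: [-1.1, -1.0, -0.4]
opening: 85.6
```

```bash
cat >> h.py <<'E'
def info(tx=None,ty=None,tz=None):
    s=get_state();Rm=R.from_quat(s['eef_rot']).as_matrix()
    np.set_printoptions(precision=3,suppress=True)
    print('t',s['time_s'],'p',s['position'],'zyaw',np.degrees(np.arctan2(Rm[1,2],Rm[0,2])),'yaxis',Rm[:,1],'F',s['force'],'T',s['wrist_torque'],'open',s['opening'])
    if tx is not None: print('cmd',Rm.T@(np.array([tx,ty,tz])-s['position'])/300)
E
python3 -c "
from h import *
info(537,66.1,6)"
```

```text
t 3.0 p [542.737  53.423  61.297] zyaw -8.308585658870909 yaxis [-0.001 -0.002 -1.   ] F [-1.122 -1.039 -0.371] T [ 0.03   0.023 -0.027] open 85.5721271786705
cmd [-0.039  0.184 -0.025]
```

carry_out --commands '[-0.02,0,-0.012,0,-0.02,0,-0.012,0,0,0,0,0,0,0,0,0]'

```text
time_s: 3.4
position: [540.2, 65.1, 65.9]
eef_rot: [0.461, -0.534, 0.537, -0.463]
force: [-0.8, -0.8, -0.2]
opening: 85.0
```

```bash
python3 -c "
from h import *
info(537,66.1,6)"
```

```text
t 3.4 p [540.245  65.123  65.854] zyaw -8.464678841314395 yaxis [ 0.006 -0.002 -1.   ] F [-0.784 -0.849 -0.182] T [ 0.043 -0.022 -0.024] open 85.00805817981437
cmd [-0.002  0.199 -0.012]
```

carry_out --commands '[0,0.035,-0.003,0,0,0.035,-0.003,0,0,0.035,-0.003,0,0,0.035,-0.003,0,0,0,0,0,0,0,0,0]'

```text
time_s: 4.0
position: [537.1, 65.7, 20.9]
eef_rot: [0.46, -0.533, 0.538, -0.463]
force: [0.6, 0.6, 0.4]
opening: 85.6
```

```bash
python3 -c "
from h import *
info(537,66.1,6)"
```

```text
t 4.0 p [537.134  65.718  20.906] zyaw -8.42432580953811 yaxis [ 0.008 -0.002 -1.   ] F [0.614 0.618 0.379] T [0.041 0.029 0.016] open 85.55672439135913
cmd [-0.001  0.05  -0.001]
```

carry_out --commands '[0,0.025,0,0,0,0.02,0,0,0,0.005,0,0,0,0,0,0]'

```text
time_s: 4.4
position: [537.7, 65.7, 4.7]
eef_rot: [0.46, -0.533, 0.538, -0.464]
force: [-0.1, -0.1, 0.3]
opening: 85.1
```

```bash
python3 -c "
from h import *
info(537,66.1,6)"
```

```text
t 4.4 p [537.672  65.684   4.728] zyaw -8.438256663249843 yaxis [ 0.008 -0.002 -1.   ] F [-0.062 -0.138  0.315] T [-0.046  0.022  0.006] open 85.11431302627534
cmd [-0.001 -0.004 -0.002]
```

carry_out --commands '[0,0,0,0,0,0,0,0,0,0,0,0,0,0,0,0,0,0,0,0,0,0,0,0]' --fingers 1 --squeeze 60

```text
time_s: 5.0
position: [537.7, 65.7, 5.4]
eef_rot: [0.46, -0.533, 0.538, -0.464]
force: [-0.3, -0.2, -0.7]
opening: 62.2
```

```bash
python3 -c "
from h import *
info(537,66.1,6)"
```

```text
t 5.0 p [537.721  65.743   5.414] zyaw -8.442513242236133 yaxis [ 0.009 -0.002 -1.   ] F [-0.282 -0.154 -0.65 ] T [-0.022  0.053 -0.029] open 62.239161718012646
cmd [-0.001 -0.002 -0.003]
```

carry_out --commands '[0,-0.04,0,0,0,-0.06,0,0,0,-0.08,0,0,0,-0.1,0,0,0,-0.12,0,0,0,-0.12,0,0,0,-0.08,0,0,0,0,0,0,0,0,0,0]'

```text
time_s: 5.9
position: [531.7, 65.2, 193.2]
eef_rot: [0.463, -0.534, 0.536, -0.461]
force: [-0.2, 0.8, -3.9]
opening: 61.8
```

```bash
python3 - <<'E'
from h import *
info(537,66.1,150)
c=get_calibration('wrist');save('wrist','w3.png',None,1.25)
d=get_calibration('side');p=get_state()['position'];print(proj(d,p),proj(c,p))
save('side','s3.png',None,1)
u,v=proj(d,p).astype(int);im=cv2.imread('pics/full_s3.png')[v-60:v+40,u-60:u+60]
a=cv2.imread('pics/w3.png');im=cv2.resize(im,(480,400),interpolation=cv2.INTER_CUBIC)
cv2.imwrite('pics/s3c.png',im)
E
```

```text
t 5.9 p [531.67   65.209 193.171] zyaw -8.383679171667206 yaxis [ 0.    -0.004 -1.   ] F [-0.166  0.804 -3.89 ] T [ 0.015  0.015 -0.037] open 61.80960388725676
cmd [-0.006  0.144  0.017]
[299.601 207.487] [320.153 338.362]
```

View pics/w3.png

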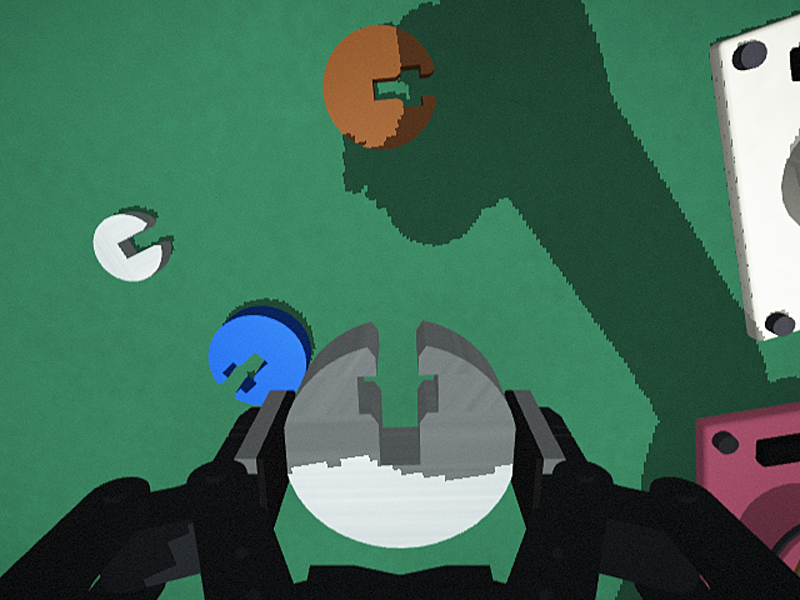

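View pics/s3c.png

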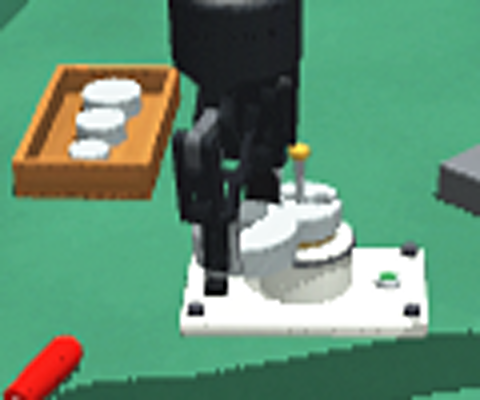

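The mass sits straight in the jaws, slot forward. It was centred within 1 mm. Next I carry it over to the -x side of the stem, high up.

carry_out --commands '[0.06,0,0.003,0,0.12,0,0.005,0,0.12,0,0.005,0,0.12,0,0.005,0,0.12,0,0.005,0,0.12,0,0.005,0,0.12,0,0.005,0,0.12,0,0.005,0,0.06,0,0,0,0,0,0,-0.12,0,0,0,-0.12,0,0,0,-0.12,0,0,0,-0.12,0,0,0,0,0,0,0,0]'

```text
time_s: 7.5
position: [484.4, -229.2, 162.6]
eef_rot: [0.591, -0.416, 0.379, -0.578]
force: [-0.9, 0.0, -4.4]
opening: 62.0
```

```bash
python3 -c "
from h import *
info(500,-229,150)"
```

```text
t 7.5 p [ 484.425 -229.243  162.583] zyaw 21.638098312358974 yaxis [-0.053  0.014 -0.998] F [-0.929  0.014 -4.375] T [-0.034 -0.126  0.035] open 62.03833175205867
cmd [0.02  0.039 0.05 ]
```

carry_out --commands '[0,0,0,0.12,0,0,0,0.12,0,0,0,0.12,0,0,0,0.12,0,0,0,0,0,0,0,0]'

```text
time_s: 8.1
position: [482.4, -227.6, 158.2]
eef_rot: [-0.472, 0.555, -0.518, 0.448]
force: [-0.3, 0.3, -3.9]
opening: 61.8
```

```bash
python3 -c "
from h import *
info(500,-229,150)"
```

```text
t 8.1 p [ 482.437 -227.639  158.192] zyaw -8.789728190179481 yaxis [-0.06   0.017 -0.998] F [-0.269  0.279 -3.869] T [-0.031 -0.14   0.06 ] open 61.754733956958525
cmd [-0.004  0.024  0.06 ]
```

carry_out --commands '[-0.06,-0.01,0,0,-0.12,-0.01,0,0,-0.12,-0.01,0,0,-0.12,-0.01,0,0,-0.12,-0.01,0,0,-0.12,-0.01,0,0,-0.06,-0.01,0,0,0,0,0,0,0,0,0,0]'

```text
time_s: 9.0
position: [517.0, -8.1, 179.6]
eef_rot: [-0.475, 0.553, -0.516, 0.45]
force: [0.1, -0.3, -3.5]
opening: 62.2
```

```bash
python3 -c "
from h import *
info(500,-229,180)"
```

```text
t 9.0 p [517.003  -8.072 179.648] zyaw -8.250962827267891 yaxis [-0.061  0.017 -0.998] F [ 0.123 -0.33  -3.481] T [-0.09  -0.106  0.049] open 62.24996851481413
cmd [ 0.737 -0.01   0.049]
```

carry_out --commands '[0,0,0,0,0,0,0,0,0,0,0,0,0,0,0,0,0,0,0,0]'

```text
time_s: 9.5
position: [516.1, -13.8, 178.7]
eef_rot: [-0.474, 0.555, -0.518, 0.447]
force: [-0.2, 0.1, -2.8]
opening: 61.8
```

```bash
python3 -c "
from h import *
info(500,-229,180)"
```

```text
t 9.5 p [516.09  -13.797 178.67 ] zyaw -8.6686182756993 yaxis [-0.063  0.015 -0.998] F [-0.238  0.149 -2.762] T [-0.077 -0.091  0.035] open 61.783253260179755
cmd [ 0.717 -0.012  0.055]
```

carry_out --commands '[0,0.15,0,0,0,0.15,0,0,0,0,0,0,0,0,0,0]'

```text
time_s: 9.9
position: [514.0, -13.7, 89.6]
eef_rot: [-0.472, 0.553, -0.52, 0.448]
force: [0.4, 0.3, -2.9]
opening: 61.8
```

```bash
python3 -c "
from h import *
info(500,-229,180)"
```

```text
t 9.9 p [513.969 -13.712  89.613] zyaw -8.806839886982678 yaxis [-0.056  0.014 -0.998] F [ 0.399  0.313 -2.893] T [-0.    -0.223  0.027] open 61.79607001402031
cmd [ 0.715 -0.309  0.046]
```

carry_out --commands '[0,-0.02,0.15,0,0,-0.02,0.15,0,0,0,0,0,0,0,0,0]'

```text
time_s: 10.3
position: [605.9, -28.3, 102.6]
eef_rot: [-0.471, 0.553, -0.521, 0.449]
force: [-0.9, 0.3, -3.9]
opening: 62.5
```

```bash
python3 -c "
from h import *
info(500,-229,180)"
```

```text
t 10.3 p [605.93  -28.266 102.632] zyaw -8.784304695554829 yaxis [-0.053  0.014 -0.998] F [-0.938  0.299 -3.915] T [ 0.053 -0.055  0.047] open 62.46068257380673
cmd [ 0.714 -0.248 -0.261]
```

carry_out --commands '[0,-0.02,-0.03,0,0,-0.02,-0.03,0,0,-0.02,-0.03,0,0,-0.02,-0.03,0,0,-0.02,-0.03,0,0,-0.02,-0.03,0,0,-0.02,-0.03,0,0,-0.02,-0.03,0,0,-0.02,-0.03,0,0,0,0,0]'

```text
time_s: 11.3
position: [518.8, -14.8, 170.5]
eef_rot: [-0.471, 0.551, -0.521, 0.45]
force: [-0.5, 0.6, -4.1]
opening: 62.2
```

```bash
python3 -c "
from h import *
info(500,-229,180)"
```

```text
t 11.3 p [518.844 -14.805 170.517] zyaw -8.685574806000947 yaxis [-0.051  0.012 -0.999] F [-0.47   0.598 -4.136] T [-0.044 -0.225  0.013] open 62.164726829944975
cmd [ 0.715 -0.037  0.044]
```

carry_out --commands '[0.05,0,0.005,0,0.05,0,0.005,0,0.05,0,0.005,0,0.05,0,0.005,0,0.05,0,0.005,0,0.05,0,0.005,0,0.05,0,0.005,0,0.05,0,0.005,0,0.05,0,0.005,0,0.05,0,0.005,0,0.05,0,0.005,0,0.05,0,0.005,0,0,0,0,0]'

```text
time_s: 12.6
position: [507.5, -219.6, 164.7]
eef_rot: [-0.471, 0.553, -0.524, 0.445]
force: [-0.3, -0.3, -4.4]
opening: 62.1
```

```bash
python3 -c "
from h import *
info(500,-229,160)"
```

```text
t 12.6 p [ 507.535 -219.603  164.672] zyaw -9.285730119408015 yaxis [-0.055  0.008 -0.998] F [-0.312 -0.269 -4.428] T [-0.041 -0.102  0.023] open 62.08762229758044
cmd [ 0.035  0.017 -0.019]
```

carry_out --commands '[0.006,0,-0.002,-0.05,0.006,0,-0.002,-0.05,0.006,0,-0.002,-0.05,0.006,0,-0.002,-0.05,0.006,0,-0.002,-0.05,0,0,-0.002,-0.05,0,0,-0.002,-0.05,0,0,0,-0.05,0,0,0,-0.05,0,0,0,-0.05,0,0,0,0]'

```text
time_s: 13.7
position: [504.1, -221.8, 164.5]
eef_rot: [0.594, -0.412, 0.374, -0.581]
force: [0.1, 0.2, -4.0]
opening: 62.3
```

```bash
python3 -c "
from h import *
info(500,-229,104)"
```

```text
t 13.7 p [ 504.13  -221.784  164.493] zyaw 22.527516607782044 yaxis [-0.055  0.015 -0.998] F [ 0.127  0.152 -4.004] T [-0.066 -0.126 -0.024] open 62.32936350518909
cmd [ 0.024  0.202 -0.013]
```

carry_out --commands '[0.01,0.09,0,0.02,0.008,0.09,0,0,0,0,0,0,0,0,0,0]'

```text
time_s: 14.1
position: [505.4, -224.7, 111.0]
eef_rot: [0.589, -0.417, 0.382, -0.577]
force: [0.5, 0.0, -3.4]
opening: 62.0
```

```bash
python3 - <<'E'
from h import *
info(558.3-.934*55,-207-.358*55,104)
import pickle
s=get_state();c=get_calibration('wrist');save('wrist','w4.png',(140,80,500,350),2.2);pickle.dump((c,s),open('w4.pkl','wb'))
E
```

```text
t 14.1 p [ 505.379 -224.661  110.969] zyaw 21.19105221339963 yaxis [-0.051  0.015 -0.999] F [ 0.46   0.04  -3.422] T [-0.044 -0.203 -0.02 ] open 62.0117111197827
cmd [0.009 0.023 0.003]
```

View pics/w4.png

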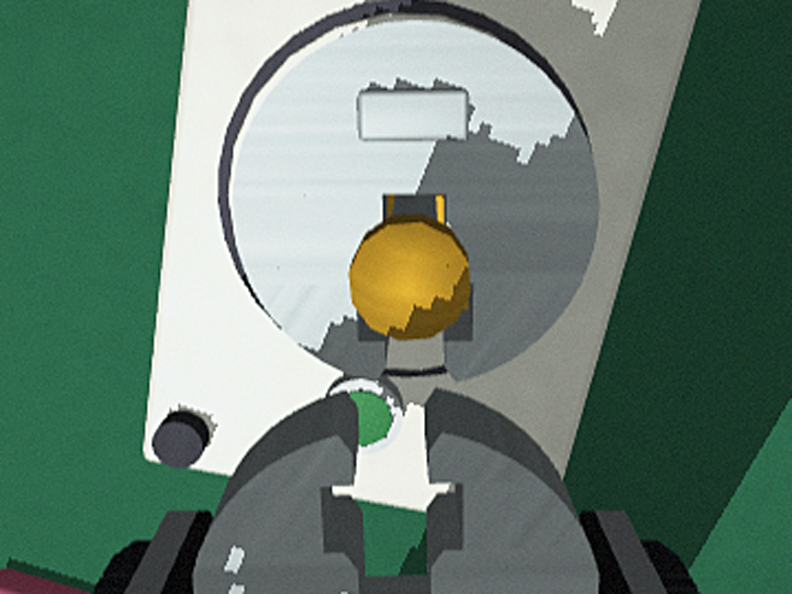

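The cap is at crop (410,278), the key at (413,115) and parallel to the image rows. The slot's midline is at col 393, so stem and slot differ by only about 2 mm.

```bash
python3 - <<'E'
from h import *
import pickle
np.set_printoptions(precision=2,suppress=True)
c,s=pickle.load(open('w4.pkl','rb'));Rm=R.from_quat(s['eef_rot']).as_matrix()
f=lambda x,y,z:atz(c,140+x/2.2,80+y/2.2,z)
k=f(413,115,92);cap=f(410,278,130);print('key',k,f(359,115,92),f(467,115,92),'cap',cap)
w=f(467,115,92)-f(359,115,92);print('key yaw',np.degrees(np.arctan2(w[1],w[0]))+90,np.hypot(*w[:2]))
d=k-cap;print('stem-key yaw',np.degrees(np.arctan2(d[1],d[0])),np.hypot(*d[:2]))
dl,dr=f(230,190,86),f(600,215,86);print('disc',dl,dr,(dl+dr)/2,np.hypot(*(dl-dr)[:2]))
st=np.array([cap[0],cap[1],s['position'][2]]);print('stem in tool',Rm.T@(st-s['position']))
# slot walls at mass top (tool y = 5.4-20)
p=s['position']+Rm@np.array([0,-14.6,0])
for u in(358,427):
    o,dd=ray(c,140+u/2.2,80+570/2.2); n=Rm[:,1]; q=o+dd*((p-o)@n)/(dd@n); print('wall',Rm.T@(q-s['position']))
E
```

```text
key [ 573.94 -200.49   92.  ] [ 570.8  -192.42   92.  ] [ 577.07 -208.53   92.  ] cap [ 558.41 -206.77  130.  ]
key yaw 21.269700170494758 17.28935081495373
stem-key yaw 22.009442423005076 16.750644133802258
disc [ 550.33 -175.77   86.  ] [ 569.62 -236.65   86.  ] [ 559.98 -206.21   86.  ] 63.86000932820101
stem in tool [ 2.41 -2.43 55.86]
wall [ -5.67 -14.6    8.83]
wall [  4.69 -14.6    8.83]
```

carry_out --commands '[0.005,0.01,0.01,0,0.004,0.01,0.015,0,0,0,0.015,0,0,0,0,0]'

```text
time_s: 14.55
position: [520.6, -222.8, 107.4]
eef_rot: [0.588, -0.415, 0.384, -0.578]
force: [0.2, -0.2, -4.6]
opening: 62.0
```

```bash
cat >> h.py <<'E'
def rel(stem=(558.4,-206.8)):
    info();s=get_state();Rm=R.from_quat(s['eef_rot']).as_matrix()
    m=s['position']+Rm@np.array([-.3,5.4,-.5])
    z=Rm[:2,2]/np.hypot(*Rm[:2,2]);d=np.array(stem)-m[:2]
    print('to go fwd %.2f  right %.2f  underside above seat %.2f'%(d@z,d@[z[1],-z[0]],m[2]-86))
E
python3 -c "
from h import *
rel()"
```

```text
t 14.55 p [ 520.583 -222.766  107.416] zyaw 21.169851113015216 yaxis [-0.045  0.013 -0.999] F [ 0.176 -0.201 -4.64 ] T [ 0.024 -0.083  0.074] open 61.99399069620202
to go fwd 41.73  right -0.78  underside above seat 16.05
```

carry_out --commands '[-0.001,0.008,0.01,0,-0.001,0.004,0.015,0,0,0,0.015,0,0,0,0.01,0,0,0,0,0]'

```text
time_s: 15.05
position: [535.9, -215.9, 103.3]
eef_rot: [0.588, -0.415, 0.384, -0.578]
force: [0.4, 0.0, -3.3]
opening: 62.3
```

```bash
python3 -c "
from h import *
rel()
import pickle
s=get_state();c=get_calibration('wrist');save('wrist','w5.png',(180,120,460,320),2.8);pickle.dump((c,s),open('w5.pkl','wb'))"
```

```text
t 15.05 p [ 535.901 -215.9    103.28 ] zyaw 21.196653024169393 yaxis [-0.044  0.013 -0.999] F [ 0.355  0.016 -3.328] T [-0.001 -0.06  -0.034] open 62.3063484573161
to go fwd 24.96  right 0.10  underside above seat 11.91
```

View pics/w5.png

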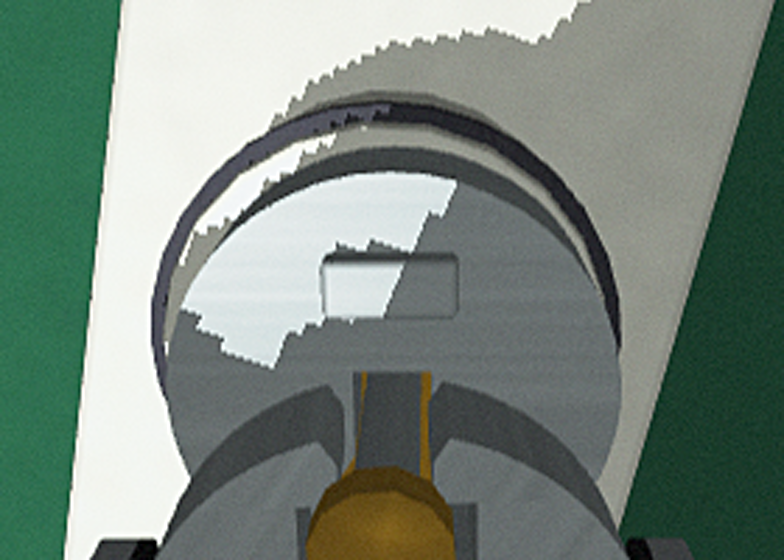

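The stem is centred in the mouth (lips at cols 343 and 437, stem about 393). I continue forward slowly.

carry_out --commands '[0,0,0.012,0,0,-0.001,0.012,0,0,0,0.012,0,0,-0.001,0.01,0,0,0,0,0]'

```text
time_s: 15.6
position: [549.5, -210.8, 103.4]
eef_rot: [0.588, -0.415, 0.384, -0.578]
force: [-1.0, -0.1, -2.8]
opening: 61.8
```

```bash
python3 -c "
from h import *
rel()"
```

```text
t 15.6 p [ 549.456 -210.84   103.376] zyaw 21.16304400558727 yaxis [-0.045  0.013 -0.999] F [-0.957 -0.121 -2.761] T [-0.028 -0.061 -0.023] open 61.83620438250192
to go fwd 10.50  right -0.09  underside above seat 12.01
```

carry_out --commands '[0,0,0.008,0,0,0,0.008,0,0,0,0.007,0,0,0,0,0]'

```text
time_s: 16.0
position: [556.3, -208.2, 103.0]
eef_rot: [0.588, -0.415, 0.384, -0.578]
force: [0.5, 0.2, -4.5]
opening: 62.2
```

```bash
python3 -c "
from h import *
rel()"
```

```text
t 16.0 p [ 556.314 -208.198  103.015] zyaw 21.157417595076875 yaxis [-0.045  0.013 -0.999] F [ 0.465  0.181 -4.453] T [-0.022 -0.082  0.037] open 62.21554410453702
to go fwd 3.15  right -0.10  underside above seat 11.65
```

carry_out --commands '[0,0,0.003,0,0,0,0.003,0,0,0,0.002,0,0,0,0,0]'

```text
time_s: 16.4
position: [558.2, -207.6, 102.8]
eef_rot: [0.589, -0.416, 0.384, -0.577]
force: [0.7, 0.1, -4.3]
opening: 61.8
```

```bash
python3 -c "
from h import *
rel()"
```

```text
t 16.4 p [ 558.202 -207.57   102.794] zyaw 21.13589283826266 yaxis [-0.046  0.012 -0.999] F [ 0.706  0.067 -4.267] T [-0.015 -0.053 -0.026] open 61.80863933849794
to go fwd 1.17  right -0.19  underside above seat 11.43
```

carry_out --commands '[0,0,0.003,0,0,0,0.002,0,0,0,0,0]'

```text
time_s: 16.7
position: [558.4, -207.6, 102.6]
eef_rot: [0.589, -0.417, 0.383, -0.577]
force: [-0.7, 0.1, -4.1]
opening: 62.0
```

```bash
python3 -c "
from h import *
rel()"
```

```text
t 16.7 p [ 558.361 -207.552  102.568] zyaw 21.10084010941352 yaxis [-0.049  0.012 -0.999] F [-0.723  0.073 -4.113] T [-0.048  0.09   0.065] open 61.96823786208256
to go fwd 1.03  right -0.23  underside above seat 11.20
```

Forward motion has stopped, so the stem is home. Now I feel it down.

carry_out --commands '[0,0.006,0,0,0,0.006,0,0,0,0.005,0,0,0,0,0,0]'

```text
time_s: 17.1
position: [558.3, -207.6, 97.0]
eef_rot: [0.589, -0.417, 0.384, -0.577]
force: [-1.1, -0.6, -3.9]
opening: 62.0
```

```bash
python3 -c "
from h import *
rel()"
```

```text
t 17.1 p [ 558.339 -207.645   97.014] zyaw 21.088062144378743 yaxis [-0.048  0.012 -0.999] F [-1.104 -0.623 -3.851] T [-0.118  0.042  0.015] open 61.99846753588949
to go fwd 1.08  right -0.31  underside above seat 5.65
```

carry_out --commands '[0,0.004,0,0,0,0.004,0,0,0,0,0,0]'

```text
time_s: 17.4
position: [558.3, -207.6, 94.3]
eef_rot: [0.589, -0.416, 0.384, -0.577]
force: [-0.0, 0.1, -3.9]
opening: 62.1
```

```bash
python3 -c "
from h import *
rel()"
```

```text
t 17.4 p [ 558.311 -207.566   94.332] zyaw 21.092078239429245 yaxis [-0.048  0.012 -0.999] F [-0.047  0.129 -3.917] T [-0.084  0.023  0.061] open 62.13799338428952
to go fwd 1.08  right -0.23  underside above seat 2.97
```

It is past the key top with no added force. I continue in small steps.

carry_out --commands '[0,0.003,0,0,0,0.003,0,0,0,0,0,0]'

```text
time_s: 17.7
position: [558.4, -207.6, 92.8]
eef_rot: [0.589, -0.416, 0.384, -0.577]
force: [-1.0, -0.9, -3.1]
opening: 62.2
```

```bash
python3 -c "
from h import *
rel()"
```

```text
t 17.7 p [ 558.449 -207.591   92.798] zyaw 21.08973093972347 yaxis [-0.048  0.012 -0.999] F [-0.996 -0.857 -3.076] T [-0.084  0.204  0.021] open 62.16952579774208
to go fwd 0.95  right -0.30  underside above seat 1.43
```

carry_out --commands '[0,0.003,0,0,0,0.002,0,0,0,0,0,0]'

```text
time_s: 18.0
position: [558.6, -207.6, 92.5]
eef_rot: [0.589, -0.416, 0.384, -0.577]
force: [-2.1, 0.8, -0.2]
opening: 62.1
```

```bash
python3 -c "
from h import *
rel()"
```

```text
t 18.0 p [ 558.633 -207.626   92.546] zyaw 21.08146002278218 yaxis [-0.047  0.011 -0.999] F [-2.096  0.77  -0.169] T [-0.072  0.31   0.014] open 62.05749691681842
to go fwd 0.79  right -0.41  underside above seat 1.18
```

carry_out --commands '[0,0,0,0,0,0,0,0,0,0,0,0,0,0,0,0]' --squeeze 20

```text
time_s: 18.4
position: [558.6, -207.6, 92.6]
eef_rot: [0.589, -0.416, 0.384, -0.577]
force: [-1.4, -0.2, -0.2]
opening: 62.2
```

carry_out --commands '[0,0,0,0,0,0,0,0,0,0,0,0,0,0,0,0,0,0,0,0,0,0,0,0]' --fingers -1

```text
time_s: 19.0
position: [561.7, -207.3, 93.7]
eef_rot: [0.588, -0.414, 0.386, -0.578]
force: [0.3, -0.5, 0.6]
opening: 85.2
```

```bash
python3 -c "
from h import *
rel()"
```

```text
t 19.0 p [ 561.659 -207.298   93.675] zyaw 21.120994656778436 yaxis [-0.04   0.011 -0.999] F [ 0.324 -0.485  0.59 ] T [-0.001 -0.05   0.036] open 85.22418731099147
to go fwd -2.18  right -1.21  underside above seat 2.30
```

Released. I go straight up slowly at first, then look.

carry_out --commands '[0,-0.02,0,0,0,-0.03,0,0,0,-0.04,0,0,0,-0.06,0,0,0,-0.06,0,0,0,-0.06,0,0,0,-0.06,0,0,0,-0.04,0,0,0,0,0,0,0,0,0,0]'

```text
time_s: 20.0
position: [567.5, -208.6, 216.7]
eef_rot: [0.587, -0.412, 0.388, -0.579]
force: [-0.0, 0.4, -1.1]
opening: 85.6
```

```bash
python3 - <<'E'
from h import *
rel()
import pickle
s=get_state();c=get_calibration('wrist');print(proj(c,[558,-207,106]));save('wrist','w6.png',(200,100,440,280),3);pickle.dump((c,s),open('w6.pkl','wb'))
d=get_calibration('side');print(proj(d,[558,-207,86]))
save('side','s6.png',(275,170,355,230),8)
E
```

```text
t 20.0 p [ 567.526 -208.599  216.673] zyaw 21.12858987647968 yaxis [-0.034  0.009 -0.999] F [-0.024  0.373 -1.121] T [-0.041 -0.023 -0.033] open 85.5787843885364
to go fwd -7.21  right -4.56  underside above seat 125.30
[315.639 253.984]
[313.363 196.41 ]
```

View pics/w6.png

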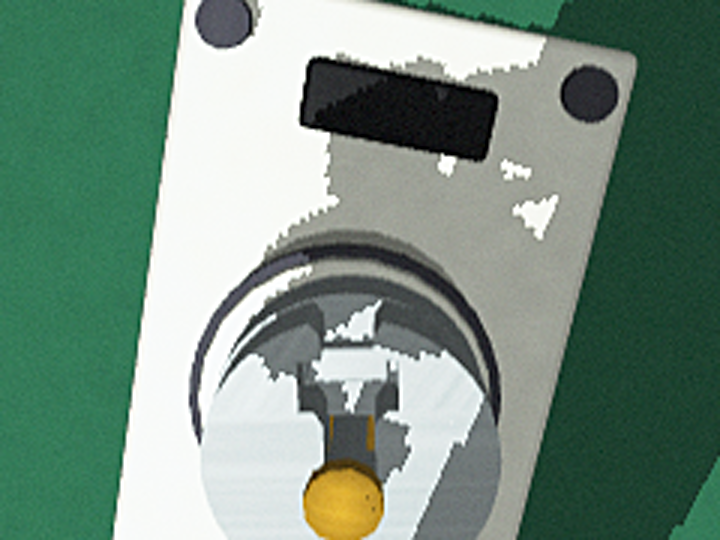

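View pics/s6.png

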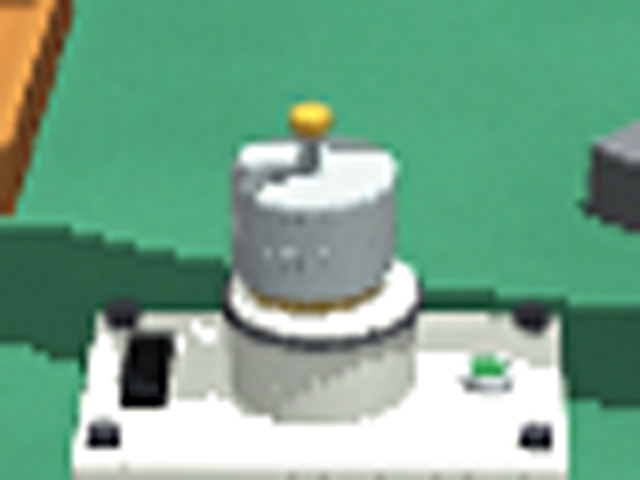

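The mass sits flush with no gap in the side view. The key shows in the notch at (347,362), and the gripper is clear.

```bash
python3 -c "
from h import *
close_job();info()"
```

```text
the job is handed in; nothing more can be done
the job is handed in; nothing more can be done
```

The larger mass is on the hanger and flush on the earlier one, and I handed the job in at about 20 s of the 72 s. `close_job` gives no verdict.

**What I did:**
- The wrist camera put the stem at about (558.4, −206.8) mm and the hanger's direction at about 21°, roughly 11° of twist from the stand.
- I gripped the mass across its slot, turned the slot to the key side, and slid it under the cap with its underside about 12 mm above the seat. Forward motion stopped there, so I took the stem to be home.
- I then lowered it in small steps over the key until the weight came off the gripper, let go and rose clear.

**Last checks:**
- **Side picture:** the two masses look like one cylinder with no gap.
- **Wrist picture:** the key is in the notch and the stem is at the slot's end.
- **Forces:** no reading showed more than about 3 N of contact force against the stand, but I only read the force between moves.
- **Other things on the bench:** I made no separate check of where they ended up; the arm never went near them.

**What disagreed:**
- **Tool tilt:** the tool picked up about 0.05 rad of tilt on a fast carry. I only partly worked it out, so the mass touched down on its front edge and settled flat when released.
- **Stem position:** the arm's reading put the stem about 1 mm further on than where the mass actually stopped, which is within the calibration error.
- **Finger opening:** the fingers read about 62 mm on the 64 mm disc.

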